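Seat the keyed filter cell in the tilted mount

TASK

Fit the amber filter cell into the round port of the tilted mount: lay its nose in the port, turn it under light pressure until its two key lugs find the keyways, let it drop fully home with its flange flat on the ring, and let go. Set it in gently, without slamming or forcing it, and leave the green filter cell where it is.

Things in the scene. Friction and masses are not known exactly. Their poses are not given: they have to be found in the camera images.
- amber_cell: Loose filter cell with amber glass, 0.25 kg, standing on its nose on the table. Origin: centre of its underside, z up its axis. Nose 46 mm across, widening to 57 mm at z = 6 mm, then straight up to a round flange, 92 mm across, z = 18 to 24 mm. Two equal brass key lugs under the flange at +x and -x: 12 mm wide, reaching 43 mm from the axis, z = 10 to 18 mm. A half turn changes nothing.
- amber_grip (a point): Grip point of the amber cell, on its axis 46 mm above its origin, same axes: in the aluminium bar grip that stands on the flange (64 mm long along x, in line with the lugs, 14 mm wide in y, from z = 24 to 54 mm of the cell). Take it across the 14 mm.
- green_cell: The same filter cell with green glass, also standing on the table: not to be used, to be left where it stands. Origin: centre of its underside.
- port (a point): Centre of the floor of the port, 62 mm above the table, in the fixed tilted mount (base 150 x 120 mm, 30 degree head plate). z points out along the port's axis, leaning 30 degrees from vertical toward the mount's front; x points up the slope, y lies level. An aluminium ring stands round it: 62 mm bore (2.5 mm clear of the cell all round), 96 mm outside, rim at z = 20 mm.
- rim (a point): Centre of the ring's rim, 20 mm out from the port's floor, axes as port. Two keyways half a turn apart, 17 mm wide at the bore, are cut 9 mm deep from the rim, red dots beside them. The ring is locked, but its clocking is not measured: the line through the keyways lies anywhere up to 0.6 rad either way about z from the x axis.
- mount: The tilted mount that carries port and ring, fixed; origin: centre of its underside. With the lugs off the keyways the cell rides on the rim, its origin 10 mm out from port, nose in the bore; with the lugs within about 4 degrees of the keyways it can drop 8 mm, until the flange lies on the rim and its origin is 2 mm out. All rigid.

How it is judged:
By the outcome, as a careful person would: the job done as asked, in the order asked, and still so for the second after the job is handed in, with the robot touching nothing.
It also fails if it takes over 64 s, if anything falls off the work surface, if the arm or the gripper's body presses on something with over 40 N, if the wrist force passes 120 N, or if a joint passes its speed limit or range.

ROBOT

A 7-joint arm with a two-finger parallel gripper is mounted at the origin on a cart in front of the work surface, level with it; the furniture and walls round the work are solid. World frame = base frame: x ahead of the robot, y to its left, z up, the work surface at z = 0. Lengths are in m, angles in rad, forces in N, time in s.
With the tool pointing down it reaches from about 0.425 to 0.925 m from the base axis. Payload 6.8 kg.
Tool frame: the origin (TCP) lies between the finger pads; the fingertips stand ctrl.tcp_to_tips ahead of it and the grasp point (between the pads) lies 2 mm behind it (ctrl.tcp_to_tips is the distance from the TCP to the fingertips, in m); z points along the fingers, y is the line along which they close (so a half turn about z gives the same grasp; the last joint's range is limited). The gripper opens to 85 mm and grips with 20 to 120 N. Pads are 22 mm wide; open, the fingers measure 114 mm over their backs; the gripper's body (76 mm by 85 mm) begins 54 mm behind the grasp point. The pads swing forward as they close: fully open they stand 13 mm farther back than shut.
Start: joints at [1.063, 0.477, 0.022, 1.555, -0.011, 1.109, -0.083], TCP at [0.263, -0.622, 0.248] pointing down, gripper open.
Joint ranges: [-2.96, 2.96], [-0.34, 2.1], [-1.41, 1.46], [0.24, 2.44], [-1.37, 4.51], [0.17, 1.92], [-2.96, 2.96]. Speed limits (rad/s): [2.39, 2.39, 3.14, 3.14, 3.14, 3.14, 3.14].

INTERFACE

Orientations are given as a rotation vector (axis times angle).
In Python, from cell import ctrl, viewer gives the robot as it stands.
- The arm moves only by the tool jog_arm, never from a script. Its argument "targets" is one flat list of numbers, 5 for each row, row after row: the shift along the tool's x, y, z in parts of the range, where 1.0 means 500 mm, then the turn about the tool's z in a scale on which 1.0 is 90 degrees, then the opening, from 0 (shut) to 1 (fully open). A call has 1 to 20 rows; each row is the pose to reach, as a shift and turn from the pose commanded when the call began, along the tool's axes at that moment; what a row does not reach only later rows make up. A row lasts 1/12 s, in which the tool goes at most 41.7 mm and 7.16 degrees, less where a joint would pass 70% of its speed; a pose out of reach is approached as far as the arm can. No shift or turn number may pass 1 either way. A call with a gripper value outside its range is refused whole. The fingers move at their own pace and stop on an object; the grip force is fixed at half the most. Time passes only in rows, so rows that repeat a pose let the fingers close. It gives the time, the measured TCP pose, the force, the opening and the grip force at its end, in the units of the state.
- ctrl.get_obs(): the state, without advancing time (a new reading comes with each control period).
- viewer.snapshot(name): name is "scene" or "top" or "wrist"; returns a dict with "color" (480x640x3 uint8, red, green, blue), "fovy" (degrees; the focal length in pixels is half the picture's height over the tangent of half this angle, whatever the lens; pixels are square), "cx", "cy" (the principal point, pixels), "position" and "rotation" of the camera in the world. Camera axes: x right, y down, z forward; pixel columns grow to the right and rows downward; lengths in m; the calibration is good to about 2 mm. A picture is of the moment at which its call begins. There is no depth.
- ctrl.job_done(): hands the job in; it is judged then, once.
The state is a dict: "clock": time; "qpos": joint angles; "joint_velocities": joint speeds; "joint_efforts": joint torques, N m; "tool_pos": TCP position; "tcp_rot": TCP orientation; "wrist_force": force on the tool from outside, world axes, zero at the start; "ft_torque": the same for the moment, N m; "finger_gap": opening from 0.0 (shut) to 1.0 (fully open); "grasp_force": force on a finger pad.
Only numpy, scipy, OpenCV 4.12 (cv2) and the standard library are available. Lean on these libraries where they do the work, as an engineer would, in place of code of your own. Each camera call takes 0.05 s, during which the arm holds its last target. There are 200 camera calls.

## Working session

There is one attempt and no reset: what is moved stays moved. The work goes in short steps, Python scripts to look and compute and a tool call to move; the robot and the scene stay as the last step left them, time stands still between calls to the robot, and variables do not carry over. Pictures are saved under pics/ and viewed, at most 10 in all, crops included, and the job is handed in when it is done.

Besides the shell and the picture viewer there is one more tool, called after "Request:" in YAML: its name, and indented under it one key for each argument. jog_arm: Moves the arm, as the interface text tells. Its arguments: {"type":"object","properties":{"targets":{"type":"array","items":{"type":"number"}}},"required":["targets"]}

```bash
mkdir -p pics; ls; python3 - <<'E'
from cell import ctrl, viewer
import cv2,numpy as np,pickle
o=ctrl.get_obs();print(o,ctrl.tcp_to_tips)
d={}
for n in("scene","top","wrist"):
    s=viewer.snapshot(n);d[n]=s;cv2.imwrite(f"pics/a_{n}.png",s["color"][:,:,::-1]);print(n,s["fovy"],s["cx"],s["cy"],s["position"],np.round(s["rotation"],3).tolist())
pickle.dump(d,open("a.pkl","wb"))
E
```

```text
pics
{'clock': 0.0, 'qpos': array([ 1.06294621,  0.47780003,  0.02232976,  1.55644753, -0.01150699,
        1.10930756, -0.08308578]), 'joint_velocities': array([ 0.00216696,  0.00019381,  0.00037074, -0.00106488, -0.0006124 ,
        0.00126941, -0.00083288]), 'joint_efforts': array([-2.41280293e-05, -5.96447539e+01,  1.60782505e+00, -2.81192994e+01,
        1.25015658e-02,  9.33681760e-03,  1.27766094e-05]), 'tool_pos': array([ 0.26247877, -0.62126534,  0.2473272 ]), 'tcp_rot': array([-3.07730126e+00, -6.23466225e-01,  7.63922563e-04]), 'wrist_force': array([-0.32895506, -0.36225668,  0.02684752]), 'ft_torque': array([ 0.01657187, -0.00654451, -0.03709506]), 'grasp_force': 0.0, 'finger_gap': 1.0021827365649503} 0.017
scene 54.89948670311639 325.84412241858354 241.99966391236495 [0.01802059 0.3822014  0.64524319] [-1.148, 2.308, -0.999]
top 44.89949955292205 313.66857481804266 243.64056739186978 [0.4133968  0.00821575 1.07932737] [-2.174, 2.168, -0.127]
wrist 67.59875388621568 317.94409996867904 236.62660301524443 [ 0.33866576 -0.5889709   0.37318317] [2.382, -1.577, -0.263]
```

View pics/a_top.png

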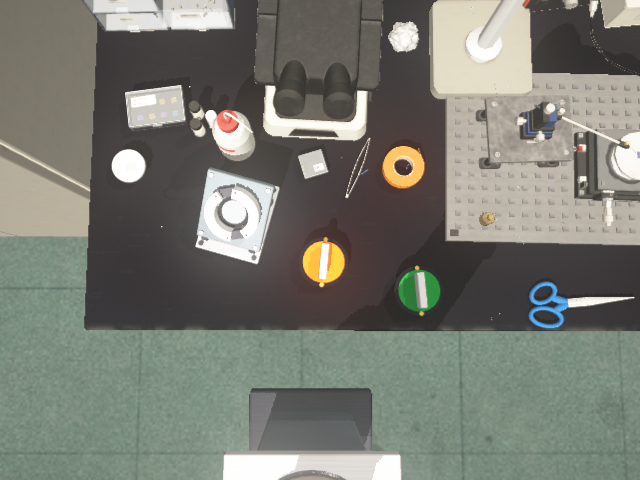

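View pics/a_scene.png

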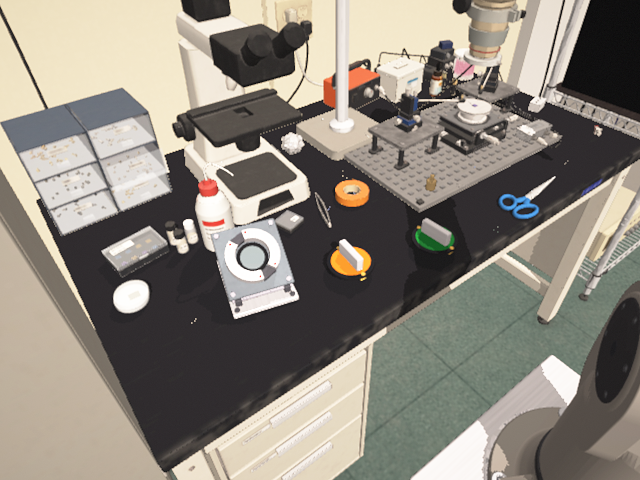

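The top view shows the amber cell at about (324,262), the green cell at (420,290) and the mount ring at (235,213). In the scene view they're at (351,260), (435,238) and (252,257). I'll enlarge the crops.

```bash
python3 - <<'E'
import cv2,numpy as np,pickle
d=pickle.load(open("a.pkl","rb"))
def crop(n,u,v,w,h,k):
    c=d[n]["color"][v:v+h,u:u+w,::-1]
    return cv2.resize(c,None,fx=k,fy=k,interpolation=cv2.INTER_CUBIC)
# each cell 400x300
T1=crop("top",190,165,100,100,4);S1=crop("scene",208,215,100,100,4)
cv2.imwrite("pics/b_mount.png",np.hstack([T1,S1]))
T2=crop("top",294,232,60,60,6);S2=crop("scene",321,231,60,60,6)
cv2.imwrite("pics/b_amber.png",np.hstack([T2,S2]))
E
```

```text
(no output)
```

View pics/b_mount.png

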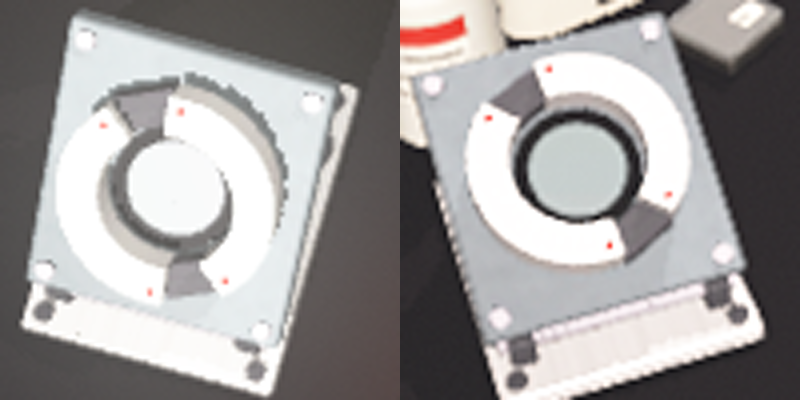

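View pics/b_amber.png

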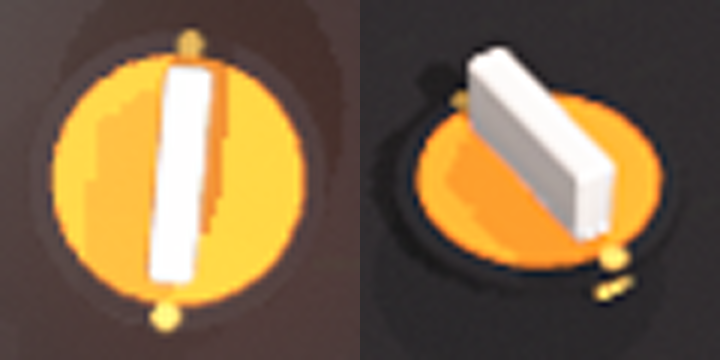

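```bash
cat > h.py <<'E'
import numpy as np,cv2
from scipy.spatial.transform import Rotation as R
from scipy.optimize import least_squares
def cam(s):
    r=np.array(s["rotation"]); Rw=r if r.shape==(3,3) else R.from_rotvec(r).as_matrix()
    return Rw,np.array(s["position"]),240/np.tan(np.radians(s["fovy"]/2)),s["cx"],s["cy"]
def proj(s,X):
    Rw,p,f,cx,cy=cam(s);q=(np.atleast_2d(X)-p)@Rw
    return np.c_[cx+f*q[:,0]/q[:,2],cy+f*q[:,1]/q[:,2]]
def tri(views,x0=(.5,.1,.08)):  # [(snap,Nx2),...]
    out=[]
    for i in range(len(views[0][1])):
        r=least_squares(lambda X:np.concatenate([(proj(s,X)[0]-uv[i]) for s,uv in views]),x0)
        out.append(np.r_[r.x,np.sqrt(2*r.cost)])
    return np.array(out)
E
python3 - <<'E'
from h import *
import pickle
d=pickle.load(open("a.pkl","rb"));t,s=d["top"],d["scene"]
c=lambda p,k,o:(np.array(p,float)+.5)/k-.5+np.array(o)
def both(a,b,k,oa,ob,w):
    b=np.array(b)-[w,0]
    return tri([(t,c(a,k,oa)),(s,c(b,k,ob))])
np.set_printoptions(precision=4,suppress=True)
dots=both([(103,126),(181,112),(225,281),(150,292)],[(488,118),(549,69),(668,194),(609,245)],4,(190,165),(208,215),400)
scr=both([(86,40),(313,103),(262,330),(44,269)],[(432,84),(651,29),(724,253),(500,317)],4,(190,165),(208,215),400)
bar=both([(168,66),(211,70),(192,283),(150,280)],[(468,62),(503,48),(612,165),(577,183)],6,(294,232),(321,231),360)
for n,x in(("dots",dots),("scr",scr),("bar",bar)):print(n,x,x.mean(0))
# lug dots tops
print("barlen",np.linalg.norm(bar[0,:3]-bar[3,:3]),np.linalg.norm(bar[0,:3]-bar[1,:3]))
v=bar[:2,:3].mean(0)-bar[2:,:3].mean(0);print("bar yaw",np.arctan2(v[1],v[0]))
yl=(scr[0]-scr[1]+scr[3]-scr[2])[:3];xs=(scr[0]-scr[3]+scr[1]-scr[2])[:3]
print("level dir",yl,np.arctan2(yl[1],yl[0]),"slope",xs,np.degrees(np.arctan2(xs[2],np.hypot(*xs[:2]))),np.arctan2(xs[1],xs[0]))
k=(dots[0]+dots[1]-dots[2]-dots[3])[:3];
yaw=np.arctan2(-yl[0],yl[1]);yaw2=np.arctan2(xs[1],xs[0]);yaw=(yaw+yaw2)/2
P=R.from_euler('ZY',[yaw,-np.pi/6]).as_matrix();print("yaw",yaw,"P",P)
kk=P.T@k;print("key in port",kk,np.arctan2(kk[1],kk[0]),"dotplane",(dots[:,:3]-dots[:,:3].mean(0))@P)
rim=dots[:,:3].mean(0);print("rim",rim,"port",rim-.02*P[:,2])
E
```

```text
dots [[0.6018 0.1692 0.0936 1.3243]
 [0.6067 0.1348 0.1004 1.2434]
 [0.5384 0.1187 0.0657 1.2481]
 [0.5342 0.1525 0.0584 1.1867]] [0.5703 0.1438 0.0795 1.2506]
scr [[0.6399 0.1777 0.0914 1.3226]
 [0.6127 0.079  0.0909 1.0533]
 [0.5197 0.1047 0.0342 0.8461]
 [0.547  0.2035 0.0351 0.8734]] [0.5798 0.1412 0.0629 1.0239]
bar [[ 0.5266 -0.0149  0.0523  0.9782]
 [ 0.5254 -0.0278  0.052   0.8386]
 [ 0.4628 -0.0216  0.0524  1.5651]
 [ 0.4639 -0.009   0.0515  1.7542]] [ 0.4947 -0.0184  0.0521  1.284 ]
barlen 0.06299272920654969 0.012960604417768614
bar yaw -0.09699117398231615
level dir [0.0545 0.1976 0.0014] 1.3017138671449056 slope [ 0.1859 -0.0516  0.1129] 30.342595220763506 -0.27071057510762825
yaw -0.26989651737880965 P [[ 0.8347  0.2666 -0.4819]
 [-0.2309  0.9638  0.1333]
 [ 0.5     0.      0.866 ]]
key in port [ 0.1409  0.0678 -0.0005] 0.44882766424391424 dotplane [[ 0.0275  0.0329  0.0004]
 [ 0.0429  0.0011 -0.0007]
 [-0.0278 -0.0327  0.    ]
 [-0.0427 -0.0012  0.0002]]
rim [0.5703 0.1438 0.0795] port [0.5799 0.1411 0.0622]
```

The triangulation agrees with itself: the port floor comes out at z=62 mm, the slope at 30°, and the keyways at about +0.45 rad. The jog can't tilt the tool. So I'll let the cell pivot in the grip as its uphill lug rests on the rim, then turn it with the fingers straddling the bar loosely. First step is to hover above the amber cell.

```bash
cat >> h.py <<'E'
np.set_printoptions(precision=4,suppress=True)
YAW=-0.27
P=R.from_euler('ZY',[YAW,-np.pi/6]).as_matrix()
PORT=np.array([.5799,.1411,.0622])
GRASP=0.002  # grasp point this far behind TCP
def goal(o,grasp,yaw):
    """grasp point world, bar yaw -> jog shift (mm) and turn; tool points down"""
    T=R.from_rotvec(o["tcp_rot"]).as_matrix()
    tcp=np.array(grasp)+GRASP*T[:,2]
    sh=T.T@(tcp-o["tool_pos"])*1000
    cur=np.arctan2(T[1,0],T[0,0])
    dy=(yaw-cur+np.pi/2)%np.pi-np.pi/2
    return np.r_[sh,-dy]  # tool z is down: world yaw +dy = turn -dy
def port(x,y,z): return PORT+P@np.array([x,y,z])/1000
def brief(o):
    T=R.from_rotvec(o["tcp_rot"]).as_matrix()
    print(o["clock"],"tcp",o["tool_pos"],"yaw",np.arctan2(T[1,0],T[0,0]),"tz",T[:,2],"F",o["wrist_force"],"gap",o["finger_gap"],"grip",o["grasp_force"])
E
python3 - <<'E'
from h import *
from cell import ctrl
o=ctrl.get_obs();brief(o)
print(goal(o,[.4947,-.0184,.16],-.097),ctrl.tcp_to_tips)
E
```

```text
0.15 tcp [ 0.2626 -0.6213  0.2476] yaw 0.3998614783699365 tz [-0.0006  0.0013 -1.    ] F [-0.4689  0.6782 -0.5375] gap 1.0028929400327444 grip 0.0
[ 448.5067 -464.9045   90.1964    0.4969] 0.017
```

The manual's scale: shifts go in shares of 500 mm and turns go in shares of 90 degrees. Converting my numbers, -465 mm / 500 = -0.93, -458 mm / 500 = -0.916, 0.497 rad / 1.5708 = 0.3164.

Request:
jog_arm:
  targets: [0.06, -0.062, 0, 0.0509, 1, 0.12, -0.124, 0, 0.1019, 1, 0.18, -0.186, 0.01, 0.1528, 1, 0.24, -0.248, 0.02, 0.2037, 1, 0.3, -0.31, 0.03, 0.2546, 1, 0.36, -0.372, 0.04, 0.2865, 1, 0.42, -0.434, 0.05, 0.3164, 1, 0.48, -0.496, 0.06, 0.3164, 1, 0.54, -0.56, 0.07, 0.3164, 1, 0.6, -0.622, 0.08, 0.3164, 1, 0.66, -0.684, 0.09, 0.3164, 1, 0.72, -0.746, 0.1, 0.3164, 1, 0.77, -0.8, 0.12, 0.3164, 1, 0.82, -0.85, 0.13, 0.3164, 1, 0.86, -0.89, 0.14, 0.3164, 1, 0.884, -0.916, 0.14, 0.3164, 1, 0.897, -0.93, 0.14, 0.3164, 1, 0.897, -0.93, 0.14, 0.3164, 1, 0.897, -0.93, 0.14, 0.3164, 1, 0.897, -0.93, 0.14, 0.3164, 1]

```text
clock: 1.82
tool_pos: [0.4943, -0.0211, 0.1783]
tcp_rot: [3.137, -0.157, -0.001]
wrist_force: [1.0, 0.1, 0.3]
finger_gap: 0.997
grasp_force: 0.0
```

```bash
python3 - <<'E'
from h import *
from cell import ctrl,viewer
import pickle
s=viewer.snapshot("wrist");o=ctrl.get_obs();brief(o)
pickle.dump(s,open("w1.pkl","wb"))
bar=np.array([[.5266,-.0149,.0523],[.5254,-.0278,.052],[.4628,-.0216,.0524],[.4639,-.009,.0515]])
im=s["color"][:,:,::-1].copy();p=proj(s,bar);print(p)
q=proj(s,PORT+.02*P[:,2]);print("rim",q)
cv2.polylines(im,[p.astype(int).reshape(-1,1,2)],True,(0,0,255),1)
cv2.imwrite("pics/w1.png",im)
print(goal(o,[.4947,-.0184,.050],-.097))
E
```

```text
1.8667 tcp [ 0.4944 -0.0211  0.1783] yaw -0.10046800164424766 tz [-0.0003 -0.0009 -1.    ] F [ 0.0105 -0.3285  0.0488] gap 1.0014120718775974 grip 0.0
[[304.5711 190.4713]
 [322.7958 190.2632]
 [322.4911 271.4273]
 [306.0373 271.1373]]
rim [[ 37.9469 154.794 ]]
[  0.075   -2.8582 130.3419  -0.0035]
```

View pics/w1.png

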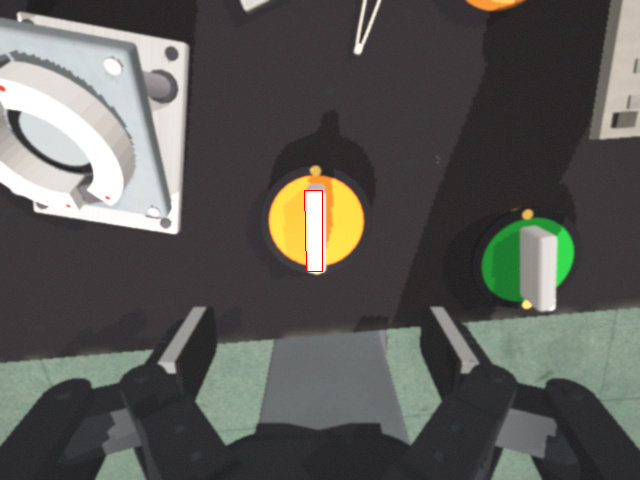

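The wrist view agrees with the triangulated bar outline to about 1 px, at (304–323, 190–271). Next I descend and grip.

To row units: 130 mm / 500 = 0.26, -2.9 mm / 500 = -0.0058.

Request:
jog_arm:
  targets: [0, -0.0058, 0.04, 0, 1, 0, -0.0058, 0.09, 0, 0.8, 0, -0.0058, 0.14, 0, 0.6, 0, -0.0058, 0.18, 0, 0.5, 0, -0.0058, 0.216, 0, 0.45, 0, -0.0058, 0.24, 0, 0.4, 0, -0.0058, 0.254, 0, 0.4, 0, -0.0058, 0.26, 0, 0.4, 0, -0.0058, 0.26, 0, 0.3, 0, -0.0058, 0.26, 0, 0.2, 0, -0.0058, 0.26, 0, 0.14, 0, -0.0058, 0.26, 0, 0.14, 0, -0.0058, 0.26, 0, 0.14, 0, -0.0058, 0.26, 0, 0.14]

```text
clock: 3.03
tool_pos: [0.4957, -0.0164, 0.0491]
tcp_rot: [3.137, -0.153, 0.002]
wrist_force: [-0.2, -2.2, 6.9]
finger_gap: 0.153
grasp_force: 49.6
```

```bash
python3 - <<'E'
from h import *
from cell import ctrl
brief(ctrl.get_obs())
E
```

```text
3.0333 tcp [ 0.4957 -0.0164  0.0491] yaw -0.09760315956119335 tz [ 0.0013 -0.0005 -1.    ] F [-0.2499 -2.2081  6.9226] gap 0.15292388890137298 grip 49.56732451915741
```

To row units: -150 mm / 500 = -0.3, -145 mm / 500 = -0.29.

Request:
jog_arm:
  targets: [0, 0, 0, 0, 0, 0, 0, 0, 0, 0, 0, 0, 0, 0, 0, 0, 0, -0.01, 0, 0, 0, 0, -0.04, 0, 0, 0, 0, -0.09, 0, 0, 0, 0, -0.15, 0, 0, 0, 0, -0.21, 0, 0, 0, 0, -0.26, 0, 0, 0, 0, -0.29, 0, 0, 0, 0, -0.3, 0, 0, 0, 0, -0.3, 0, 0]

```text
clock: 4.03
tool_pos: [0.4956, -0.0157, 0.1994]
tcp_rot: [-3.138, 0.152, -0.004]
wrist_force: [-0.7, -0.5, -3.2]
finger_gap: 0.149
grasp_force: 58.9
```

```bash
python3 - <<'E'
from h import *
from cell import ctrl
o=ctrl.get_obs();brief(o)
g=port(22.8,0,76.1);print(g,goal(o,g+[0,0,.03],YAW))
E
```

```text
4.0333 tcp [ 0.4956 -0.0157  0.1994] yaw -0.0968992550466008 tz [ 0.0024  0.0001 -1.    ] F [-0.6912 -0.5125 -3.1763] gap 0.14918572957018483 grip 58.86777877807617
[0.5623 0.146  0.1395] [  50.5971 -167.3955   32.0548    0.1731]
```

To row units: -167.4 mm / 500 = -0.3348, -161 mm / 500 = -0.322, 0.173 rad / 1.5708 = 0.1101.

Request:
jog_arm:
  targets: [0.01, -0.03, 0, 0.0127, 0, 0.024, -0.08, 0, 0.0382, 0, 0.04, -0.13, 0, 0.0637, 0, 0.056, -0.184, 0, 0.0891, 0, 0.072, -0.24, 0, 0.1101, 0, 0.088, -0.29, 0, 0.1101, 0, 0.098, -0.322, 0, 0.1101, 0, 0.1012, -0.3348, 0.01, 0.1101, 0, 0.1012, -0.3348, 0.04, 0.1101, 0, 0.1012, -0.3348, 0.064, 0.1101, 0, 0.1012, -0.3348, 0.064, 0.1101, 0, 0.1012, -0.3348, 0.064, 0.1101, 0]

```text
clock: 5.03
tool_pos: [0.5606, 0.1439, 0.1648]
tcp_rot: [3.11, -0.425, -0.005]
wrist_force: [0.6, -0.8, -2.2]
finger_gap: 0.153
grasp_force: 58.8
```

```bash
python3 - <<'E'
from h import *
from cell import ctrl,viewer
import pickle
d={n:viewer.snapshot(n) for n in("wrist","scene","top")};pickle.dump(d,open("w2.pkl","wb"))
o=ctrl.get_obs();brief(o)
s=d["wrist"]
im=s["color"][:,:,::-1].copy()
sc=d["scene"];c=sc["color"][130:330,180:360,::-1].copy()
k=cv2.resize(c,None,fx=2.4,fy=2.4,interpolation=cv2.INTER_CUBIC)
cv2.imwrite("pics/w2.png",np.hstack([cv2.resize(im,(360,480))[:, :],k])[:,:800])
g=port(22.8,0,76.1);print(goal(o,g,YAW))
E
```

```text
5.1833 tcp [0.5621 0.1451 0.1668] yaw -0.27125505142640666 tz [ 0.0008 -0.     -1.    ] F [-0.2273 -0.5614 -2.8283] gap 0.147560113409771 grip 58.82029116153717
[-0.1393 -0.9294 29.3433 -0.0013]
```

View pics/w2.png

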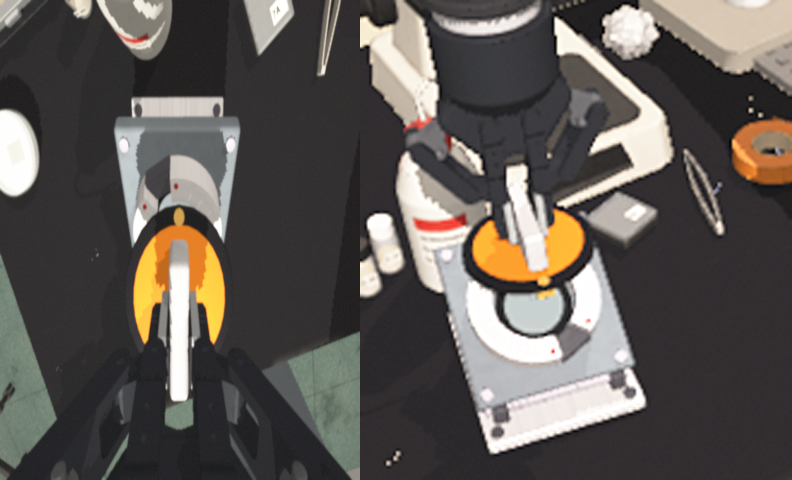

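The cell is held above the ring with its bar along the slope. In the wrist half of the composite the upper lug is at about (180,215) in front of the ring. I'll lower it slowly to first contact.

To row units: 30 mm / 500 = 0.06, 29 mm / 500 = 0.058.

Request:
jog_arm:
  targets: [0, -0.0018, 0.012, 0, 0, 0, -0.0018, 0.024, 0, 0, 0, -0.0018, 0.034, 0, 0, 0, -0.0018, 0.042, 0, 0, 0, -0.0018, 0.048, 0, 0, 0, -0.0018, 0.052, 0, 0, 0, -0.0018, 0.055, 0, 0, 0, -0.0018, 0.058, 0, 0, 0, -0.0018, 0.06, 0, 0, 0, -0.0018, 0.06, 0, 0]

```text
clock: 6.02
tool_pos: [0.5622, 0.1467, 0.137]
tcp_rot: [-3.113, 0.423, -0.001]
wrist_force: [-3.1, -0.8, 2.5]
finger_gap: 0.152
grasp_force: 59.8
```

```bash
cat > st.py <<'E'
from h import *
from cell import ctrl
o=ctrl.get_obs();brief(o)
T=R.from_rotvec(o["tcp_rot"]).as_matrix()
print("grasp in port frame mm",P.T@(o["tool_pos"]-GRASP*T[:,2]-PORT)*1000)
for q in((14,72.3),(6.5,66.9),(0,60)):print(q,goal(o,port(q[0],0,q[1]),YAW))
E
python3 st.py
```

```text
6.0167 tcp [0.5622 0.1467 0.137 ] yaw -0.2702663108578019 tz [ 0.0006  0.0001 -1.    ] F [-3.1092 -0.8146  2.5126] gap 0.15182531756797232 grip 59.83832895755768
grasp in port frame mm [22.3665  0.6868 75.7759]
(14, 72.3) [-5.5115  0.6898  7.1903 -0.0003]
(6.5, 66.9) [-9.3114  0.6927 15.6147 -0.0003]
(0, 60) [-11.4957   0.6954  24.839   -0.0003]
```

Contact came where I predicted, at about 5 N. Now I lower along the pivot path.

Request:
jog_arm:
  targets: [-0.0016, 0.0004, 0.002, 0, 0, -0.0032, 0.0008, 0.004, 0, 0, -0.0048, 0.001, 0.006, 0, 0, -0.0062, 0.0012, 0.008, 0, 0, -0.0062, 0.0014, 0.008, 0, 0]

```text
clock: 6.43
tool_pos: [0.5604, 0.1472, 0.1344]
tcp_rot: [-3.111, 0.423, -0.006]
wrist_force: [-3.4, -0.8, 10.7]
finger_gap: 0.151
grasp_force: 61.1
```

```bash
python3 st.py
```

```text
6.4333 tcp [0.5604 0.1472 0.1344] yaw -0.2702240876434291 tz [ 0.004  0.001 -1.   ] F [-3.3717 -0.7659 10.736 ] gap 0.15082157976432997 grip 61.11039876937866
grasp in port frame mm [19.3721  0.6897 74.5052]
(14, 72.3) [-3.5663  0.6997  4.5815 -0.0002]
(6.5, 66.9) [-7.3921  0.7174 12.9942 -0.0002]
(0, 60) [-9.6048  0.7364 22.2118 -0.0002]
```

To row units: 4 mm / 500 = 0.008, 3 mm / 500 = 0.006.

Request:
jog_arm:
  targets: [-0.0016, 0.0004, 0.002, 0, 0, -0.003, 0.0006, 0.004, 0, 0, -0.0044, 0.0006, 0.006, 0, 0, -0.0056, 0.0006, 0.008, 0, 0, -0.0056, 0.0006, 0.008, 0, 0]

```text
clock: 6.85
tool_pos: [0.5574, 0.148, 0.1303]
tcp_rot: [-3.111, 0.422, -0.006]
wrist_force: [-3.4, -1.0, 10.2]
finger_gap: 0.153
grasp_force: 62.0
```

```bash
python3 - <<'E'
from cell import viewer
import cv2,numpy as np
s=viewer.snapshot("scene")["color"][150:330,180:350,::-1]
t=viewer.snapshot("wrist")["color"][:,:,::-1]
cv2.imwrite("pics/w3.png",np.hstack([cv2.resize(s,None,fx=2.3,fy=2.3,interpolation=cv2.INTER_CUBIC),cv2.resize(t[:,110:500],(391,414))]))
E
python3 st.py
```

```text
6.95 tcp [0.5574 0.148  0.1304] yaw -0.2699816254091349 tz [ 0.0037  0.0012 -1.    ] F [-3.0965  0.0477 10.9805] gap 0.1446782366591787 grip 61.974077224731445
grasp in port frame mm [14.7527  0.6282 72.5202]
(14, 72.3) [-0.5436  0.6294  0.5639  0.    ]
(6.5, 66.9) [-4.3661  0.6476  8.978   0.    ]
(0, 60) [-6.5752  0.6676 18.1965  0.    ]
```

View pics/w3.png

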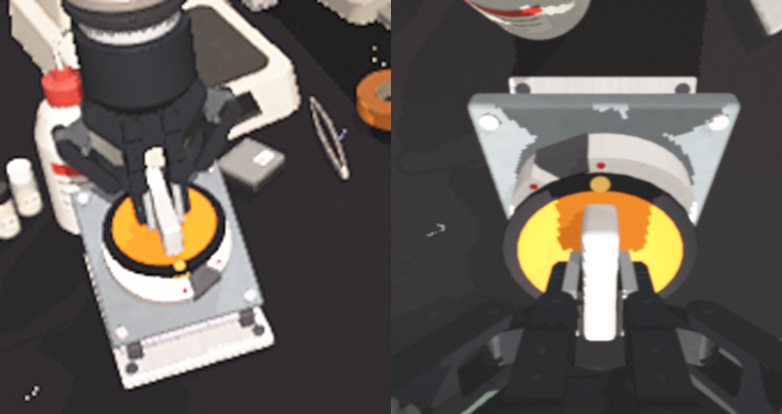

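The cell is pivoting in the grip at a steady 10–13 N, and its uphill lug at (600,185) is riding on the rim to the right of the keyway. I carry on along the path.

To row units: 9 mm / 500 = 0.018, 8 mm / 500 = 0.016.

Request:
jog_arm:
  targets: [-0.001, 0.0004, 0.002, 0, 0, -0.002, 0.0008, 0.004, 0, 0, -0.003, 0.0012, 0.006, 0, 0, -0.004, 0.0012, 0.008, 0, 0, -0.005, 0.0012, 0.01, 0, 0, -0.006, 0.0012, 0.012, 0, 0, -0.0068, 0.0012, 0.014, 0, 0, -0.0078, 0.0012, 0.016, 0, 0, -0.0086, 0.0012, 0.018, 0, 0, -0.0086, 0.0012, 0.018, 0, 0]

```text
clock: 7.78
tool_pos: [0.5523, 0.1492, 0.121]
tcp_rot: [-3.111, 0.421, -0.003]
wrist_force: [-4.3, 1.0, 10.5]
finger_gap: 0.15
grasp_force: 64.1
```

```bash
python3 st.py
```

```text
7.7833 tcp [0.5523 0.1492 0.121 ] yaw -0.26907844641242396 tz [ 0.0022  0.0016 -1.    ] F [-4.333   0.973  10.4876] gap 0.14977703384670066 grip 64.06822800636292
grasp in port frame mm [ 5.4401  0.4717 67.0237]
(14, 72.3) [ 4.7897  0.457  -8.8421  0.0009]
(6.5, 66.9) [ 0.98    0.4717 -0.4222  0.0009]
(0, 60) [-1.215   0.4896  8.7996  0.0009]
```

To row units: 7 mm / 500 = 0.014, 6 mm / 500 = 0.012.

Request:
jog_arm:
  targets: [-0.0004, 0.0002, 0.002, 0, 0, -0.0008, 0.0004, 0.004, 0, 0, -0.0012, 0.0006, 0.006, 0, 0, -0.0016, 0.0008, 0.008, 0, 0, -0.0018, 0.0008, 0.01, 0, 0, -0.002, 0.0008, 0.012, 0, 0, -0.0022, 0.0008, 0.014, 0, 0, -0.0022, 0.0008, 0.014, 0, 0]

```text
clock: 8.45
tool_pos: [0.5501, 0.1497, 0.1144]
tcp_rot: [-3.112, 0.42, -0.0]
wrist_force: [-9.6, 1.0, 17.1]
finger_gap: 0.147
grasp_force: 67.1
```

```bash
python3 st.py
```

```text
8.45 tcp [0.5501 0.1497 0.1144] yaw -0.26836360101082973 tz [ 0.0004  0.0017 -1.    ] F [-9.5503  0.9691 17.1372] gap 0.1468445028447184 grip 67.12190508842468
grasp in port frame mm [ 0.186   0.3699 62.4203]
(14, 72.3) [  7.0217   0.355  -15.4642   0.0016]
(6.5, 66.9) [ 3.2271  0.3632 -7.0374  0.0016]
(0, 60) [1.0486 0.3753 2.1883 0.0016]
```

The reaction now points along the port axis, so the cell is nearly flat on the rim. I release it to a loose straddle and look.

To row units: -0.5 mm / 500 = -0.001.

Request:
jog_arm:
  targets: [0, 0, -0.001, 0, 0.16, 0, 0, -0.001, 0, 0.19, 0, 0, -0.001, 0, 0.22, 0, 0, -0.001, 0, 0.26, 0, 0, -0.001, 0, 0.26, 0, 0, -0.001, 0, 0.26]

```text
clock: 8.95
tool_pos: [0.5508, 0.1474, 0.1127]
tcp_rot: [3.113, -0.424, 0.0]
wrist_force: [-0.1, -0.9, -0.0]
finger_gap: 0.258
grasp_force: 0.0
```

```bash
cat > pic.py <<'E'
from cell import viewer
import cv2,numpy as np,sys,pickle
d={n:viewer.snapshot(n) for n in("scene","wrist","top")};pickle.dump(d,open(sys.argv[1]+".pkl","wb"))
s=d["scene"]["color"][180:320,195:325,::-1]
t=d["wrist"]["color"][:,:,::-1]
cv2.imwrite(f"pics/{sys.argv[1]}.png",np.hstack([cv2.resize(s,None,fx=3,fy=3,interpolation=cv2.INTER_CUBIC),cv2.resize(t[:,110:500],(394,420))]))
E
python3 pic.py w4; python3 st.py
```

```text
9.1 tcp [0.5507 0.1475 0.1127] yaw -0.2704646773342763 tz [-0.     -0.0001 -1.    ] F [ 0.4847 -0.4875 -0.0799] gap 0.2575629842601492 grip 0.0
grasp in port frame mm [ 0.3815 -1.6032 60.3948]
(14, 72.3) [  5.8408  -1.6047 -17.1195  -0.0005]
(6.5, 66.9) [ 2.0456 -1.6035 -8.693  -0.0005]
(0, 60) [-0.1337 -1.6032  0.5326 -0.0005]
```

View pics/w4.png

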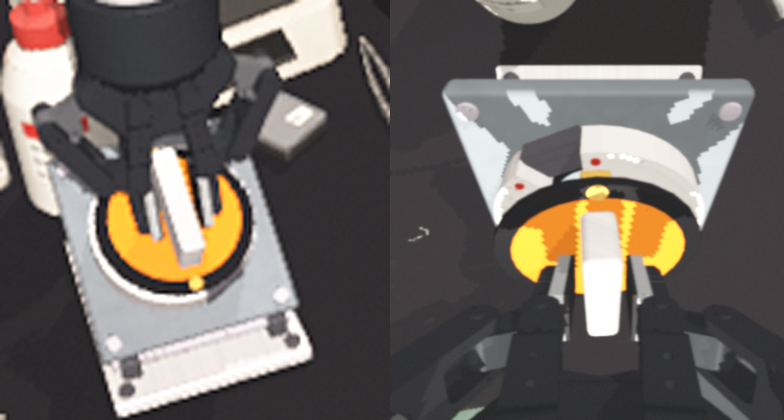

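The cell now sits on the rim, with its uphill lug at (597,190), right of the keyway whose dots are at (519,186) and (595,162). I turn it toward the keyway with the straddling fingers, raised 6 mm.

To row units: -6 mm / 500 = -0.012, -1.6 mm / 500 = -0.0032, -0.5 rad / 1.5708 = -0.3183.

Request:
jog_arm:
  targets: [0, -0.0032, -0.006, 0, 0.25, 0, -0.0032, -0.012, 0, 0.24, 0, -0.0032, -0.012, -0.0318, 0.24, 0, -0.0032, -0.012, -0.0637, 0.24, 0, -0.0032, -0.012, -0.0955, 0.24, 0, -0.0032, -0.012, -0.1273, 0.24, 0, -0.0032, -0.012, -0.1592, 0.24, 0, -0.0032, -0.012, -0.191, 0.24, 0, -0.0032, -0.012, -0.2165, 0.24, 0, -0.0032, -0.012, -0.2419, 0.24, 0, -0.0032, -0.012, -0.2674, 0.24, 0, -0.0032, -0.012, -0.2928, 0.24, 0, -0.0032, -0.012, -0.3183, 0.24, 0, -0.0032, -0.012, -0.3183, 0.24]

```text
clock: 10.27
tool_pos: [0.5514, 0.1483, 0.1192]
tcp_rot: [3.12, 0.361, 0.001]
wrist_force: [0.4, -2.3, 1.2]
finger_gap: 0.24
grasp_force: 1.7
```

```bash
cat > ang.py <<'E'
# bar/lug angle from the orange lug mark in wrist + scene + top: search bright-orange small blob beyond flange; report cell heading
from h import *
from cell import ctrl,viewer
import pickle,sys
d={n:viewer.snapshot(n) for n in("scene","wrist","top")};pickle.dump(d,open(sys.argv[1]+".pkl","wb"))
o=ctrl.get_obs();brief(o);print("torque",o["ft_torque"])
T=R.from_rotvec(o["tcp_rot"]).as_matrix();print("grasp port",P.T@(o["tool_pos"]-GRASP*T[:,2]-PORT)*1000)
s=d["scene"]["color"][180:320,195:325,::-1];t=d["wrist"]["color"][:,:,::-1]
cv2.imwrite(f"pics/{sys.argv[1]}.png",np.hstack([cv2.resize(s,None,fx=3,fy=3,interpolation=cv2.INTER_CUBIC),cv2.resize(t[:,110:500],(394,420))]))
# synthetic comparison: bar's visible aluminium top (white) at hypotheses of angle and depth, score = contrast along its outline
bx=np.array([[-32,-7],[32,-7],[32,7],[-32,7]])
best=[]
for dep in(10,2):
  for a in np.arange(-.2,.8,.02):
    c,si=np.cos(a),np.sin(a);sc=0
    for n in("scene","wrist"):
      g=cv2.cvtColor(d[n]["color"],cv2.COLOR_RGB2HSV).astype(float)
      w=(g[:,:,1]<60)*(g[:,:,2]>150)*1.
      def mask(k):
        X=np.array([port(c*x*k[0]-si*y*k[1],si*x*k[0]+c*y*k[1],dep+54) for x,y in bx])
        m=np.zeros(w.shape,np.uint8);cv2.fillPoly(m,[np.round(proj(d[n],X)).astype(int)],1);return m>0
      i=mask((1,1));j=mask((1.1,1.8))&~i
      sc+=w[i].mean()-w[j].mean()
    best.append((sc,dep,a))
best.sort(reverse=True);print(np.array(best[:5]))
E
python3 ang.py w5
```

```text
10.4167 tcp [0.5513 0.1485 0.1191] yaw 0.22787880172272706 tz [ 0.0003 -0.0008 -1.    ] F [-0.4157 -3.6305  1.7634] gap 0.2395604076403649 grip 2.050762260623742
torque [-0.7427 -0.1022 -0.0544]
grasp port [ 3.8503 -0.531  65.7451]
[[1.0436 2.     0.22  ]
 [1.0422 2.     0.2   ]
 [1.0332 2.     0.24  ]
 [1.0284 2.     0.26  ]
 [1.025  2.     0.18  ]]
```

To row units: -3 mm / 500 = -0.006, -1.6 mm / 500 = -0.0032, -0.2 rad / 1.5708 = -0.1273.

Request:
jog_arm:
  targets: [-0.003, -0.0016, 0, -0.0255, 0.24, -0.006, -0.0032, 0, -0.0509, 0.24, -0.006, -0.0032, 0, -0.0764, 0.24, -0.006, -0.0032, 0, -0.1019, 0.24, -0.006, -0.0032, 0, -0.1273, 0.24, -0.006, -0.0032, 0, -0.1273, 0.24]

```text
clock: 10.92
tool_pos: [0.5488, 0.1482, 0.1194]
tcp_rot: [3.067, 0.668, 0.002]
wrist_force: [0.7, -6.3, 4.0]
finger_gap: 0.241
grasp_force: 6.0
```

```bash
python3 ang.py w6
```

```text
11.0667 tcp [0.5487 0.1483 0.1194] yaw 0.4269652487125675 tz [ 0.0014 -0.0019 -1.    ] F [ 0.8625 -5.4722  3.6515] gap 0.23856400975989284 grip 5.950356520770583
torque [-1.3232 -0.3649 -0.127 ]
grasp port [ 1.895  -1.3803 67.2187]
[[ 1.0606  2.      0.4   ]
 [ 1.0478  2.      0.42  ]
 [ 1.0418 10.      0.38  ]
 [ 1.0405  2.      0.44  ]
 [ 1.0393  2.      0.34  ]]
```

To row units: -0.09 rad / 1.5708 = -0.0573.

Request:
jog_arm:
  targets: [0, 0, 0, -0.0191, 0.24, 0, 0, 0, -0.0382, 0.24, 0, 0, 0, -0.0573, 0.24, 0, 0, 0, -0.0573, 0.24]

```text
clock: 11.4
tool_pos: [0.549, 0.1476, 0.1194]
tcp_rot: [3.034, 0.804, 0.001]
wrist_force: [0.9, -7.2, 5.1]
finger_gap: 0.244
grasp_force: 7.7
```

```bash
python3 ang.py w7
```

```text
11.55 tcp [0.5489 0.1477 0.1194] yaw 0.516376044944204 tz [ 0.0015 -0.0027 -1.    ] F [ 0.4762 -7.3343  4.8198] gap 0.24064096973835072 grip 7.737804716280152
torque [-1.7266 -0.3776 -0.2161]
grasp port [ 2.2279 -1.9438 67.1296]
[[ 1.0908  2.      0.46  ]
 [ 1.0844  2.      0.44  ]
 [ 1.0625 10.      0.42  ]
 [ 1.0536  2.      0.5   ]
 [ 1.0489 10.      0.4   ]]
```

View pics/w7.png

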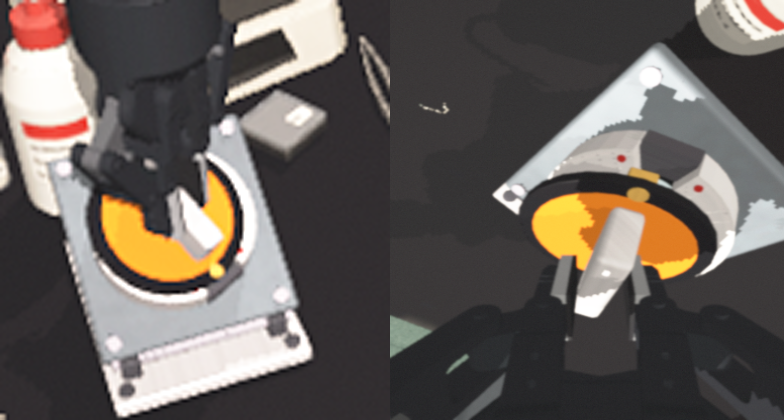

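The lug at (643,176) is nearly at the keyway, whose centre lies between the dots near (660,173). It needs about 0.07–0.1 rad more, then I unload the fingers.

To row units: 0.5 mm / 500 = 0.001, -0.09 rad / 1.5708 = -0.0573.

Request:
jog_arm:
  targets: [0, 0.001, 0, -0.0191, 0.24, 0, 0.001, 0, -0.0382, 0.24, 0, 0.001, 0, -0.0573, 0.24, 0, 0.001, 0, -0.0573, 0.24]

```text
clock: 11.88
tool_pos: [0.5492, 0.1467, 0.1194]
tcp_rot: [2.994, 0.938, 0.0]
wrist_force: [0.8, -8.1, 6.7]
finger_gap: 0.243
grasp_force: 9.0
```

```bash
python3 ang.py w8
```

```text
12.0333 tcp [0.5492 0.1468 0.1194] yaw 0.6060115283486035 tz [ 0.0014 -0.0034 -1.    ] F [ 0.9378 -8.325   5.8261] gap 0.23992509779389123 grip 9.002094394527376
torque [-1.9093 -0.3226 -0.249 ]
grasp port [ 2.6763 -2.72   66.8687]
[[ 1.056   2.      0.52  ]
 [ 1.0271  2.      0.54  ]
 [ 1.0202  2.      0.56  ]
 [ 1.0141 10.      0.48  ]
 [ 1.0029  2.      0.5   ]]
```

To row units: -1.5 mm / 500 = -0.003, -1 mm / 500 = -0.002, 0.12 rad / 1.5708 = 0.0764.

Request:
jog_arm:
  targets: [0, 0, 0, 0.0255, 0.25, 0, -0.002, 0, 0.0509, 0.26, 0, -0.003, 0, 0.0764, 0.27, 0, -0.003, 0, 0.0764, 0.27, 0, -0.003, 0, 0.0764, 0.27]

```text
clock: 12.45
tool_pos: [0.5475, 0.1502, 0.1192]
tcp_rot: [3.047, 0.762, 0.001]
wrist_force: [0.6, -4.7, 3.3]
finger_gap: 0.273
grasp_force: 2.7
```

```bash
python3 ang.py w9; python3 - <<'E'
# residual check w/o viewing: pixel motion of flange between w8 and w9 (scene)
import pickle,numpy as np
a,b=[pickle.load(open(f"{n}.pkl","rb"))for n in("w8","w9")]
import cv2
for n in("scene","top"):
    m=[]
    for d in(a,b):
        h=cv2.cvtColor(d[n]["color"],cv2.COLOR_RGB2HSV);k=(h[...,0]>10)&(h[...,0]<30)&(h[...,1]>150)&(h[...,2]>120)
        k[:, :195 if n=="scene" else 190]=0;k[:,300 if n=="scene" else 290:]=0
        ys,xs=np.nonzero(k);m.append((len(xs),xs.mean(),ys.mean(),xs.min(),xs.max(),ys.min(),ys.max()))
    print(n,np.round(m,2))
E
```

```text
12.6 tcp [0.5474 0.1504 0.119 ] yaw 0.4898930501116066 tz [ 0.0005 -0.0005 -1.    ] F [-0.3159 -5.5735  4.44  ] gap 0.2700302002118712 grip 2.71509199985303
torque [-1.1139 -0.0227 -0.0567]
grasp port [ 0.1731  0.293  67.8499]
[[ 1.0213  2.      0.54  ]
 [ 1.002   2.      0.52  ]
 [ 1.0005 10.      0.58  ]
 [ 0.9936 10.      0.48  ]
 [ 0.9922 10.      0.5   ]]
scene [[694.   248.66 258.94 229.   272.   234.   273.  ]
 [650.   249.8  260.26 229.   272.   237.   274.  ]]<stdin>:10: RuntimeWarning: Mean of empty slice.
  ret = ret.dtype.type(ret / rcount)
Traceback (most recent call last):
ValueError: zero-size array to reduction operation minimum which has no identity
```

The lateral load comes from the bar leaning across the pads. I recentre the tool on the part of the bar that is actually between them and unload.

To row units: 4.3 mm / 500 = 0.0086, 4.1 mm / 500 = 0.0082, 0.13 rad / 1.5708 = 0.0828.

Request:
jog_arm:
  targets: [0.003, 0.003, 0, 0.0191, 0.27, 0.006, 0.006, 0, 0.0509, 0.27, 0.0086, 0.0082, 0, 0.0828, 0.27, 0.0086, 0.0082, 0, 0.0828, 0.27, 0.0086, 0.0082, 0, 0.0828, 0.27]

```text
clock: 13.02
tool_pos: [0.5523, 0.1499, 0.1183]
tcp_rot: [-3.09, -0.564, 0.002]
wrist_force: [0.1, -2.1, -0.0]
finger_gap: 0.272
grasp_force: 0.6
```

```bash
python3 ang.py w10
```

```text
13.1667 tcp [0.5526 0.1498 0.1186] yaw 0.3611293286430772 tz [-0.0004  0.0005 -1.    ] F [ 0.3091 -0.9362 -1.3091] gap 0.26702407055571875 grip 0.493853882944677
torque [-0.192  -0.0429 -0.0101]
grasp port [ 4.3517  1.0845 64.8871]
[[1.0346 2.     0.5   ]
 [1.0069 2.     0.52  ]
 [0.9882 2.     0.46  ]
 [0.9478 2.     0.58  ]
 [0.9469 2.     0.56  ]]
```

Unloaded. I'll open wider and lift clear, then check whether it dropped home.

To row units: -95 mm / 500 = -0.19, -90 mm / 500 = -0.18, 0.1 rad / 1.5708 = 0.0637.

Request:
jog_arm:
  targets: [0, 0, 0, 0, 0.33, 0, 0, 0, 0.0318, 0.4, 0, 0, -0.006, 0.0637, 0.45, 0, 0, -0.02, 0.0637, 0.45, 0, 0, -0.05, 0.0637, 0.45, 0, 0, -0.1, 0.0637, 0.45, -0.04, 0, -0.15, 0.0637, 0.45, -0.1, 0, -0.18, 0.0637, 0.45, -0.16, 0, -0.19, 0.0637, 0.45, -0.19, 0, -0.19, 0.0637, 0.45, -0.19, 0, -0.19, 0.0637, 0.45]

```text
clock: 14.08
tool_pos: [0.4614, 0.1149, 0.2147]
tcp_rot: [3.113, 0.41, 0.0]
wrist_force: [0.4, -0.1, -1.3]
finger_gap: 0.45
grasp_force: 0.0
```

```bash
python3 ang.py w11; python3 - <<'E'
import pickle,cv2,numpy as np
d=pickle.load(open("w11.pkl","rb"))
f=lambda n,u,v,w,h,k:cv2.resize(d[n]["color"][v:v+h,u:u+w,::-1],(400,400),interpolation=cv2.INTER_CUBIC)
cv2.imwrite("pics/w11b.png",np.hstack([f("top",190,165,100,100,4),f("scene",208,205,100,100,4)]))
E
```

```text
14.2333 tcp [0.4648 0.1164 0.2144] yaw 0.2609331370119858 tz [ 0.0017  0.0007 -1.    ] F [ 0.8578  0.969  -0.2546] gap 0.45050264145614605 grip 0.0
torque [ 0.0519 -0.0178  0.0111]
grasp port [-13.2134 -54.5249 185.7013]
[[0.9186 2.     0.32  ]
 [0.8908 2.     0.26  ]
 [0.889  2.     0.28  ]
 [0.8678 2.     0.4   ]
 [0.863  2.     0.24  ]]
```

View pics/w11b.png

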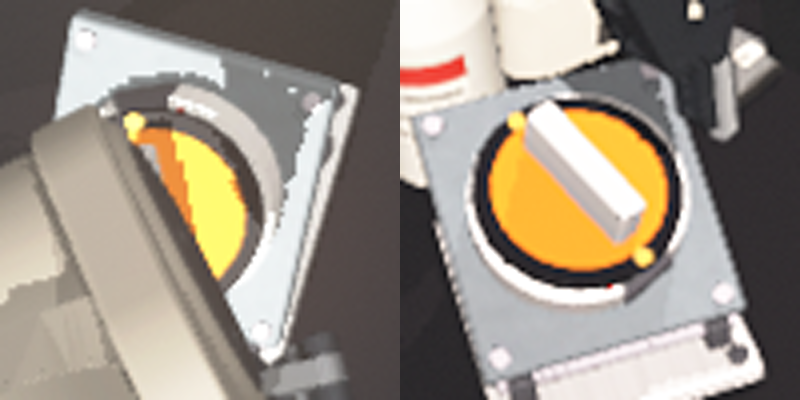

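The fingers are clear. The scene half shows the bar from (535,105) to (630,210), and its lug marks at (516,120) and (643,257) look lined up with the keyways. I'll fit the depth numerically.

```bash
cat > fit.py <<'E'
from h import *
import pickle
d=pickle.load(open("w11.pkl","rb"));s=d["scene"]
px=lambda p,o:(np.array(p,float)-[400,0]+.5)/4-.5+np.array(o)
# scene bias from the ring's dots (first picture, same camera)
dm=px([(488,118),(549,69),(668,194),(609,245)],(208,215))
loc=np.array([[.0276,.0328],[.0428,.0012],[-.0276,-.0328],[-.0428,-.0012]])*1000
bias=(dm-proj(s,np.array([port(x,y,20) for x,y in loc]))).mean(0);print("bias",bias)
bar=px([(525,110),(545,100),(643,203),(620,218)],(208,205))-bias
c=np.array([[32,7],[32,-7],[-32,-7],[-32,7]])
# black flange extents left, right, bottom
ext=px([(467,190),(686,190),(570,286)],(208,205))-bias
t=np.linspace(0,2*np.pi,200)
def model(v):
    a,dep,dx,dy=v;co,si=np.cos(a),np.sin(a)
    b=proj(s,np.array([port(dx+co*x-si*y,dy+si*x+co*y,dep+54) for x,y in c]))
    f=proj(s,np.array([port(dx+46*np.cos(u),dy+46*np.sin(u),dep+22) for u in t]))
    return b,f
def res(v):
    b,f=model(v)
    return np.r_[(b-bar).ravel(),f[:,0].min()-ext[0,0],f[:,0].max()-ext[1,0],f[:,1].max()-ext[2,1],v[2]/1.5,v[3]/1.5]
r=least_squares(res,[.4,6,0,0]);J=np.linalg.inv(r.jac.T@r.jac)
print("angle,depth,dx,dy",r.x,"sd",np.sqrt(np.diag(J))*.5,"res",r.fun)
for dep in(2,10):
    q=least_squares(lambda w:res([w[0],dep,w[1],w[2]]),[.4,0,0]);print(dep,q.x,q.cost)
E
python3 fit.py
```

```text
bias [-0.9008 -0.0856]
angle,depth,dx,dy [ 0.4205 17.107   0.3843 -0.4997] sd [0.0129 2.4302 0.6704 0.3744] res [-1.668   0.5986 -0.1257 -1.9142  0.5189  0.2057 -0.1898  1.6971  1.0355
  0.2101 -0.2686  0.2562 -0.3331]
2 [ 0.4224  3.9285 -1.7686] 10.490759320243997
10 [ 0.4214  2.0592 -1.0991] 6.772941807283237
```

The scene camera looks almost along the port axis, so it's weak on depth. The wrist camera is oblique, so I'll fit the amber disc's upper arc in its saved pictures, using w4 (known to be riding) as the reference.

```bash
cat > arc.py <<'E'
from h import *
import pickle,sys
t=np.linspace(0,2*np.pi,720)
def arc(s):
    h=cv2.cvtColor(s["color"],cv2.COLOR_RGB2HSV)
    m=((h[...,0]>8)&(h[...,0]<32)&(h[...,1]>150)&(h[...,2]>100)).astype(np.uint8)
    c0=proj(s,port(0,0,30))[0].astype(int)
    m=cv2.morphologyEx(m,cv2.MORPH_OPEN,np.ones((5,5)))
    yy,xx=np.mgrid[:480,:640];m[np.hypot(xx-c0[0],yy-c0[1])>170]=0
    pts=[(u,np.nonzero(m[:,u])[0].min()) for u in range(640) if m[:,u].any()]
    return np.array(pts,float)
def fit(s,dep=None,r=38.3):
    p=arc(s)
    if len(p)<20:return len(p)
    lo,hi=p[:,0].min()+6,p[:,0].max()-6;p=p[(p[:,0]>lo)&(p[:,0]<hi)]
    def top(v):
        f=proj(s,np.array([port(v[1]+r*np.cos(u),v[2]+r*np.sin(u),v[0]+24) for u in t]))
        i=np.argsort(f[:,1]);out=np.full(640,np.nan)
        cx=f[:,0];best={}
        k=f[:,1]<np.interp(f[:,0],[f[f[:,0].argmin(),0],f[f[:,0].argmax(),0]],[f[f[:,0].argmin(),1],f[f[:,0].argmax(),1]])
        g=f[k];g=g[g[:,0].argsort()]
        return np.interp(p[:,0],g[:,0],g[:,1])
    g=lambda v:np.r_[(top(v)-p[:,1]),v[1]*10,v[2]*10]
    q=least_squares(g,[6,0,0],loss="soft_l1",diff_step=1e-3,x_scale=[5,1,1])
    return len(p),q.x,np.median(abs(q.fun[:-2]))
for n in("w4","w5","w6","w7","w8","w9","w10","w11"):
    s=pickle.load(open(n+".pkl","rb"))["wrist"];print(n,fit(s),"c",proj(s,port(0,0,30))[0], "view.z",((port(0,0,30)-cam(s)[1])/np.linalg.norm(port(0,0,30)-cam(s)[1]))@P[:,2])
E
python3 arc.py
```

```text
w4 (159, array([12.8556, -1.1101, -2.4886]), np.float64(0.6897627695560686)) c [314.2349 270.9801] view.z -0.5840267364941379
w5 (153, array([14.3287,  1.4364, -0.2348]), np.float64(0.8816062841482903)) c [331.5775 268.9948] view.z -0.6219835115416857
w6 (152, array([21.2009,  3.2075,  0.6095]), np.float64(1.4101761288802237)) c [338.8935 267.2566] view.z -0.6577220819367636
w7 (152, array([23.364 ,  4.8405,  1.0757]), np.float64(1.7103533106289035)) c [339.9859 268.5997] view.z -0.6700364469926585
w8 (150, array([24.135 ,  5.436 ,  1.0836]), np.float64(1.9329626507499995)) c [340.4901 269.9338] view.z -0.6830551657683943
w9 (152, array([22.7867,  1.0187,  0.8703]), np.float64(1.7000777081431835)) c [345.6529 268.2972] view.z -0.670514905704183
w10 (154, array([28.2016, 11.9417,  0.0261]), np.float64(1.0020548506199276)) c [337.5271 274.386 ] view.z -0.6312598995039127
w11 (87, array([ 7.8965, -0.0548, -2.4421]), np.float64(0.509667582090426)) c [314.9039  75.962 ] view.z -0.9011203433419994
```

The arc fits aren't reliable. A gentle fingertip touch on the bar top will give the height directly, and it also applies the light pressure. I'll position above it with the fingers shut.

```bash
python3 - <<'E'
from h import *
from cell import ctrl
o=ctrl.get_obs();brief(o);print(goal(o,[.5402,.1468,.152],.207))
E
```

```text
14.2333 tcp [0.4648 0.1164 0.2144] yaw 0.2609331370119858 tz [ 0.0017  0.0007 -1.    ] F [ 0.8578  0.969  -0.2546] gap 0.45050264145614605 grip 0.0
[80.5394 -9.9463 64.5664  0.0539]
```

To row units: 80.5 mm / 500 = 0.161, 72 mm / 500 = 0.144, 0.054 rad / 1.5708 = 0.0344.

Request:
jog_arm:
  targets: [0, 0, 0, 0.0127, 0.2, 0.04, -0.006, 0, 0.0318, 0, 0.1, -0.012, 0, 0.0344, 0, 0.144, -0.018, 0.02, 0.0344, 0, 0.161, -0.02, 0.06, 0.0344, 0, 0.161, -0.02, 0.1, 0.0344, 0, 0.161, -0.02, 0.12, 0.0344, 0, 0.161, -0.02, 0.129, 0.0344, 0, 0.161, -0.02, 0.129, 0.0344, 0, 0.161, -0.02, 0.129, 0.0344, 0]

```text
clock: 15.07
tool_pos: [0.5394, 0.1463, 0.1498]
tcp_rot: [-3.125, -0.322, -0.001]
wrist_force: [-0.4, -0.5, 1.4]
finger_gap: -0.002
grasp_force: 0.0
```

To row units: 12 mm / 500 = 0.024, 10 mm / 500 = 0.02.

Request:
jog_arm:
  targets: [0, 0, 0.004, 0, 0, 0, 0, 0.008, 0, 0, 0, 0, 0.012, 0, 0, 0, 0, 0.016, 0, 0, 0, 0, 0.02, 0, 0, 0, 0, 0.024, 0, 0, 0, 0, 0.024, 0, 0]

```text
clock: 15.65
tool_pos: [0.5389, 0.1461, 0.1369]
tcp_rot: [3.125, 0.323, -0.001]
wrist_force: [0.0, 0.6, 0.1]
finger_gap: -0.0
grasp_force: 0.0
```

```bash
python3 st.py
```

```text
15.65 tcp [0.5389 0.1461 0.1369] yaw 0.20582779558568184 tz [-0.0006 -0.0002 -1.    ] F [0.0451 0.5827 0.079 ] gap -5.763357248250678e-05 grip 0.0
grasp in port frame mm [ 2.9904 -6.1474 86.811 ]
(14, 72.3) [17.7453  2.2259  7.0514  0.4758]
(6.5, 66.9) [14.3769  0.4866 15.4798  0.4758]
(0, 60) [12.4454 -0.5126 24.7065  0.4758]
```

To row units: 3 mm / 500 = 0.006, 2 mm / 500 = 0.004.

Request:
jog_arm:
  targets: [0, 0, 0.002, 0, 0, 0, 0, 0.004, 0, 0, 0, 0, 0.006, 0, 0, 0, 0, 0.006, 0, 0]

```text
clock: 15.98
tool_pos: [0.5391, 0.1461, 0.1341]
tcp_rot: [3.125, 0.323, -0.0]
wrist_force: [0.0, 0.7, -0.7]
finger_gap: 0.004
grasp_force: 0.0
```

Request:
jog_arm:
  targets: [0, 0, 0.002, 0, 0, 0, 0, 0.004, 0, 0, 0, 0, 0.004, 0, 0]

```text
clock: 16.23
tool_pos: [0.5391, 0.1461, 0.1321]
tcp_rot: [3.125, 0.323, -0.0]
wrist_force: [0.1, 0.2, -0.4]
finger_gap: 0.004
grasp_force: 0.0
```

Request:
jog_arm:
  targets: [0, 0, 0.002, 0, 0, 0, 0, 0.004, 0, 0, 0, 0, 0.004, 0, 0]

```text
clock: 16.48
tool_pos: [0.5391, 0.1461, 0.13]
tcp_rot: [3.125, 0.323, -0.001]
wrist_force: [-1.2, 0.5, 0.2]
finger_gap: 0.001
grasp_force: 0.0
```

To row units: 1 mm / 500 = 0.002.

Request:
jog_arm:
  targets: [0, 0, 0.002, 0, 0, 0, 0, 0.002, 0, 0]

```text
clock: 16.65
tool_pos: [0.5391, 0.1461, 0.1291]
tcp_rot: [3.125, 0.323, -0.0]
wrist_force: [-0.6, 0.7, 0.0]
finger_gap: 0.001
grasp_force: 0.0
```

To row units: 1 mm / 500 = 0.002.

Request:
jog_arm:
  targets: [0, 0, 0.002, 0, 0, 0, 0, 0.002, 0, 0]

```text
clock: 16.82
tool_pos: [0.5391, 0.1462, 0.1282]
tcp_rot: [3.125, 0.323, -0.0]
wrist_force: [0.4, -0.6, 0.0]
finger_gap: 0.001
grasp_force: 0.0
```

To row units: 1 mm / 500 = 0.002.

Request:
jog_arm:
  targets: [0, 0, 0.002, 0, 0, 0, 0, 0.002, 0, 0]

```text
clock: 16.98
tool_pos: [0.5391, 0.1461, 0.1271]
tcp_rot: [3.125, 0.323, -0.0]
wrist_force: [-0.7, 0.3, -0.1]
finger_gap: 0.004
grasp_force: 0.0
```

To row units: 1 mm / 500 = 0.002.

Request:
jog_arm:
  targets: [0, 0, 0.002, 0, 0, 0, 0, 0.002, 0, 0]

```text
clock: 17.15
tool_pos: [0.5391, 0.1462, 0.1262]
tcp_rot: [3.125, 0.323, -0.0]
wrist_force: [0.2, -0.8, 0.2]
finger_gap: 0.001
grasp_force: 0.0
```

To row units: 1 mm / 500 = 0.002.

Request:
jog_arm:
  targets: [0, 0, 0.002, 0, 0, 0, 0, 0.002, 0, 0]

```text
clock: 17.32
tool_pos: [0.5393, 0.1462, 0.1253]
tcp_rot: [-3.125, -0.323, -0.0]
wrist_force: [-0.5, -0.6, 1.1]
finger_gap: 0.001
grasp_force: 0.6
```

To row units: 1 mm / 500 = 0.002.

Request:
jog_arm:
  targets: [0, 0, 0.002, 0, 0, 0, 0, 0.002, 0, 0]

```text
clock: 17.48
tool_pos: [0.5395, 0.1462, 0.1249]
tcp_rot: [3.125, 0.322, 0.001]
wrist_force: [-0.6, -0.3, 6.6]
finger_gap: 0.003
grasp_force: 3.0
```

To row units: 1 mm / 500 = 0.002.

Request:
jog_arm:
  targets: [0, 0, 0.002, 0, 0, 0, 0, 0.002, 0, 0, 0, 0, 0.002, 0, 0]

```text
clock: 17.73
tool_pos: [0.5396, 0.1462, 0.1246]
tcp_rot: [3.125, 0.322, 0.002]
wrist_force: [-2.6, -2.1, 11.2]
finger_gap: -0.0
grasp_force: 5.8
```

It's stiff at a height about 9 mm below where a riding cell would be, so it has dropped home. A second touch lower down the bar will check for tilt: if it's flat, I expect contact at TCP z≈0.116.

To row units: -18 mm / 500 = -0.036, -9 mm / 500 = -0.018.

Request:
jog_arm:
  targets: [0, 0, -0.006, 0, 0, 0, 0, -0.01, 0, 0, -0.018, 0, -0.01, 0, 0, -0.036, 0, -0.01, 0, 0, -0.036, 0, 0, 0, 0, -0.036, 0, 0.006, 0, 0, -0.036, 0, 0.012, 0, 0, -0.036, 0, 0.015, 0, 0, -0.036, 0, 0.018, 0, 0, -0.036, 0, 0.018, 0, 0]

```text
clock: 18.57
tool_pos: [0.5218, 0.1423, 0.1152]
tcp_rot: [3.124, 0.322, -0.0]
wrist_force: [-5.4, -1.9, 13.2]
finger_gap: -0.004
grasp_force: 6.6
```

To row units: 1 mm / 500 = 0.002.

Request:
jog_arm:
  targets: [0, 0, 0.002, 0, 0, 0, 0, 0.002, 0, 0]

```text
clock: 18.73
tool_pos: [0.5218, 0.1424, 0.1149]
tcp_rot: [3.124, 0.322, 0.0]
wrist_force: [-7.3, -3.5, 20.0]
finger_gap: -0.0
grasp_force: 10.1
```

To row units: 1 mm / 500 = 0.002.

Request:
jog_arm:
  targets: [0, 0, 0.002, 0, 0, 0, 0, 0.002, 0, 0]

```text
clock: 18.9
tool_pos: [0.5219, 0.1423, 0.1147]
tcp_rot: [3.124, 0.322, 0.001]
wrist_force: [-9.4, -4.4, 27.3]
finger_gap: 0.0
grasp_force: 13.9
```

The two touches differ by 9.4 mm against 9.2 mm expected, so the flange is flat and home. I retract clear and hand in.

Request:
jog_arm:
  targets: [0, 0, -0.006, 0, 0, 0, 0, -0.016, 0, 0, 0, 0, -0.05, 0, 0, -0.03, 0, -0.1, 0, 0, -0.06, 0, -0.16, 0, 0, -0.08, 0, -0.2, 0, 0, -0.08, 0, -0.2, 0, 0, -0.08, 0, -0.2, 0, 0]

```text
clock: 19.57
tool_pos: [0.4831, 0.1345, 0.2133]
tcp_rot: [-3.125, -0.322, -0.005]
wrist_force: [0.3, -0.1, -0.1]
finger_gap: -0.002
grasp_force: 0.0
```

```bash
python3 - <<'E'
from h import *
from cell import ctrl,viewer
import pickle
brief(ctrl.get_obs());s=viewer.snapshot("scene")["color"].astype(int)
b=pickle.load(open("w11.pkl","rb"))["scene"]["color"].astype(int)
print("changed px on cell",(abs(s-b).max(2)[232:278,226:280]>60).sum())
g0=pickle.load(open("a.pkl","rb"))["scene"]["color"].astype(int)
print("green changed",(abs(s-g0).max(2)[215:260,408:460]>60).sum())
print(ctrl.job_done())
E
```

```text
19.5667 tcp [0.4831 0.1345 0.2133] yaw 0.20566736624685128 tz [ 0.0028  0.0005 -1.    ] F [ 0.2556 -0.0893 -0.1355] gap -0.0017920471951673172 grip 0.0
changed px on cell 845
green changed 108
the job is handed in; nothing more can be done
None
```

I handed the job in at about 19.6 s with the gripper clear. By touch, the amber cell is home with its flange flat, and I never moved the arm to the green cell. But my last picture comparison showed changed pixels at both cells (845 amber, 108 green); shadows may explain them, but I didn't check before handing in.

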